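# Find the vortex mixer with the tired spring and tag it out of service

## Task

One of the three vortex mixers has a tired spring under its round rubber pad. With the fingertips, press each pad well down and let it up again, along the row from the robot's left to its right, to feel which is softest; then push the hinged out-of-service tag on the front of that mixer fully down over its switch and move clear. Leave the other two tags up, lift or carry nothing, and do not disturb the mixers' places or the tubes and other things around them.

Things in the scene. Friction and masses are not known exactly. Their poses are not given: they have to be found in the camera images.
- mixer_a: One of three look-alike white vortex mixers, 165 x 112 mm, case top 105 mm high, 2.6 kg, loose on rubber feet, facing the robot within 0.25 rad. Origin: centre of the underside; x to its back, y to its left, z up. The front (-x) panel slopes down at 25 degrees, with a knob (y -31 mm, 14 mm tall) and a rocker switch (y +24 mm). The pad is at x +35, y 0 mm.
- pad_a_top (a point): Centre of the flat top of mixer_a's spring-mounted round black rubber pad: 56 mm across, top 143 mm above the bench. It goes straight down 8 mm to a stop and springs back. A tired spring gives halfway (4 mm) at about 1.5 N; a sound one needs 5 to 7 N for that and 8 to 11 N to the stop. All pads look alike and rest at one height.
- hinge_a (a point): Middle of the hinge line (along the mixer's y) of mixer_a's out-of-service tag, at x -16, y +24, z 117 mm in the mixer's frame. The tag is folded by pressing straight down on its upper face 28 mm ahead (mixer's -x) of this point; there the face lies up to 27 mm above the hinge line when up and 10 mm below it when fully down.
- tag_a (a joint): Angle (rad) of mixer_a's tag, an aluminium plate 46 mm wide, 3 mm thick, reaching 60 mm forward from its hinge. 0: standing up, rising at 40 degrees towards the robot; 1.134: at its stop, fully down over the switch, 25 degrees below level like the panel. Starts at 0 to 0.2. A stiff hinge keeps it where it is left; about 1 N at mid-plate turns it.
- tag_a_edge (a point): Middle of the free front edge, upper face, of mixer_a's tag, 60 mm from the hinge; moves with the tag.
- mixer_b: One of three look-alike white vortex mixers, 165 x 112 mm, case top 105 mm high, 2.6 kg, loose on rubber feet, facing the robot within 0.25 rad. Origin: centre of the underside; x to its back, y to its left, z up. The front (-x) panel slopes down at 25 degrees, with a knob (y -31 mm, 14 mm tall) and a rocker switch (y +24 mm). The pad is at x +35, y 0 mm.
- pad_b_top (a point): Centre of the flat top of mixer_b's spring-mounted round black rubber pad: 56 mm across, top 143 mm above the bench. It goes straight down 8 mm to a stop and springs back. A tired spring gives halfway (4 mm) at about 1.5 N; a sound one needs 5 to 7 N for that and 8 to 11 N to the stop. All pads look alike and rest at one height.
- hinge_b (a point): Middle of the hinge line (along the mixer's y) of mixer_b's out-of-service tag, at x -16, y +24, z 117 mm in the mixer's frame. The tag is folded by pressing straight down on its upper face 28 mm ahead (mixer's -x) of this point; there the face lies up to 27 mm above the hinge line when up and 10 mm below it when fully down.
- tag_b (a joint): Angle (rad) of mixer_b's tag, an aluminium plate 46 mm wide, 3 mm thick, reaching 60 mm forward from its hinge. 0: standing up, rising at 40 degrees towards the robot; 1.134: at its stop, fully down over the switch, 25 degrees below level like the panel. Starts at 0 to 0.2. A stiff hinge keeps it where it is left; about 1 N at mid-plate turns it.
- tag_b_edge (a point): Middle of the free front edge, upper face, of mixer_b's tag, 60 mm from the hinge; moves with the tag.
- mixer_c: One of three look-alike white vortex mixers, 165 x 112 mm, case top 105 mm high, 2.6 kg, loose on rubber feet, facing the robot within 0.25 rad. Origin: centre of the underside; x to its back, y to its left, z up. The front (-x) panel slopes down at 25 degrees, with a knob (y -31 mm, 14 mm tall) and a rocker switch (y +24 mm). The pad is at x +35, y 0 mm.
- pad_c_top (a point): Centre of the flat top of mixer_c's spring-mounted round black rubber pad: 56 mm across, top 143 mm above the bench. It goes straight down 8 mm to a stop and springs back. A tired spring gives halfway (4 mm) at about 1.5 N; a sound one needs 5 to 7 N for that and 8 to 11 N to the stop. All pads look alike and rest at one height.
- hinge_c (a point): Middle of the hinge line (along the mixer's y) of mixer_c's out-of-service tag, at x -16, y +24, z 117 mm in the mixer's frame. The tag is folded by pressing straight down on its upper face 28 mm ahead (mixer's -x) of this point; there the face lies up to 27 mm above the hinge line when up and 10 mm below it when fully down.
- tag_c (a joint): Angle (rad) of mixer_c's tag, an aluminium plate 46 mm wide, 3 mm thick, reaching 60 mm forward from its hinge. 0: standing up, rising at 40 degrees towards the robot; 1.134: at its stop, fully down over the switch, 25 degrees below level like the panel. Starts at 0 to 0.2. A stiff hinge keeps it where it is left; about 1 N at mid-plate turns it.
- tag_c_edge (a point): Middle of the free front edge, upper face, of mixer_c's tag, 60 mm from the hinge; moves with the tag.
- rack_large: bystander: orange rack 100 x 122 mm, 108 mm tall, full of red-capped tubes, left of the mixers. Origin: centre of its underside.
- rack_square: bystander: orange rack 100 x 100 mm, 108 mm tall, full of green-capped tubes, right of the mixers. Origin: centre of its underside.
- rack_slim: bystander: slim orange rack 100 x 34 mm, 108 mm tall, four red-capped tubes, in the gap between the middle and right mixers. Origin: centre of its underside.
- tube: bystander: single red-capped transport tube, 19 mm across, 100 mm tall, standing loose between the left and middle mixers; easily knocked over. Origin: centre of its underside.
- scanner: bystander: black pistol-shaped barcode scanner lying down, about 100 x 130 mm, 46 mm tall, on the right towards the robot. Origin: centre of its underside.
- marker: bystander: marker pen lying in front of the mixers, 120 mm long, 14 mm thick. Origin: centre of its underside.
- sanitiser: bystander: clear bottle, 64 mm across, 170 mm tall, behind the mixers. Origin: centre of its underside.

How it is judged:
On the way, in this order (a step that is already met when the one before it is completed fails the run):
1. the pad of the left mixer is pressed at least 2.5 mm down by the fingers (((world y of mixer_a above 0.125 m and (z of pad_a_top in the frame of mixer_a below 0.1405 m and contact force between the fingers and mixer_a above 0.3 N)) or (world y of mixer_b above 0.125 m and (z of pad_b_top in the frame of mixer_b below 0.1405 m and contact force between the fingers and mixer_b above 0.3 N)) or (world y of mixer_c above 0.125 m and (z of pad_c_top in the frame of mixer_c below 0.1405 m and contact force between the fingers and mixer_c above 0.3 N)))), for 0.1 s.
2. the pad of the middle mixer is pressed at least 2.5 mm down by the fingers (((world y of mixer_a between -0.125 and 0.125 m and (z of pad_a_top in the frame of mixer_a below 0.1405 m and contact force between the fingers and mixer_a above 0.3 N)) or (world y of mixer_b between -0.125 and 0.125 m and (z of pad_b_top in the frame of mixer_b below 0.1405 m and contact force between the fingers and mixer_b above 0.3 N)) or (world y of mixer_c between -0.125 and 0.125 m and (z of pad_c_top in the frame of mixer_c below 0.1405 m and contact force between the fingers and mixer_c above 0.3 N)))), for 0.1 s.
3. the pad of the right mixer is pressed at least 2.5 mm down by the fingers (((world y of mixer_a below -0.125 m and (z of pad_a_top in the frame of mixer_a below 0.1405 m and contact force between the fingers and mixer_a above 0.3 N)) or (world y of mixer_b below -0.125 m and (z of pad_b_top in the frame of mixer_b below 0.1405 m and contact force between the fingers and mixer_b above 0.3 N)) or (world y of mixer_c below -0.125 m and (z of pad_c_top in the frame of mixer_c below 0.1405 m and contact force between the fingers and mixer_c above 0.3 N)))), for 0.1 s.
4. the tag of the mixer with the softest pad is pushed fully down (value of joint tag_b above 1.05 rad), for 0.1 s.
At the end, for the whole second after the job is handed in: Softest pad's tag over 1.05 rad (about 5 degrees from its stop), other two tags under 0.4 rad, all pads back up within 1.5 mm, mixers at rest and, like every bystander, upright within 30 mm of their start. Each pad was pressed at least 2.5 mm, left, middle, right, before the tag (value of joint tag_b above 1.05 rad and value of joint each of tag_a, tag_c below 0.4 rad and not (z of pad_a_top in the frame of mixer_a below 0.1415 m) and not (z of pad_b_top in the frame of mixer_b below 0.1415 m) and not (z of pad_c_top in the frame of mixer_c below 0.1415 m) and angle between each of mixer_a, mixer_b, mixer_c's own z axis and vertical below 0.05 rad and linear speed of each of mixer_a, mixer_b, mixer_c below 0.02 m/s and distance of each of mixer_a, mixer_b, mixer_c, rack_large, rack_square, rack_slim, tube, scanner, marker, sanitiser from where it was at the start of the episode below 0.03 m and angle between each of rack_large, rack_square, rack_slim, tube, scanner, marker, sanitiser's own z axis and vertical below 0.2 rad); the robot touches nothing.
It fails at once if the tag of a mixer with a sound spring is pushed down (value of joint any of tag_a, tag_c above 0.5 rad).
It fails at once if a mixer is lifted off the bench, tipped or shoved along (height (world z) of any of mixer_a, mixer_b, mixer_c above 0.012 m or angle between any of mixer_a, mixer_b, mixer_c's own z axis and vertical above 0.15 rad or distance of any of mixer_a, mixer_b, mixer_c from where it was at the start of the episode above 0.03 m).
It fails at once if a bystander is lifted, knocked over or pushed away (distance of any of rack_large, rack_square, rack_slim, tube, scanner, marker, sanitiser from where it was at the start of the episode above 0.03 m or height (world z) of any of rack_large, rack_square, rack_slim, tube, scanner, marker, sanitiser above 0.015 m).
It also fails if it takes over 53 s, if anything falls off the work surface, if the arm or the gripper's body presses on something with over 40 N, if the wrist force passes 120 N, or if a joint passes its speed limit or range.

## Robot

A 6-joint arm with a two-finger parallel gripper is mounted at the origin on the work surface. World frame = base frame: x ahead of the robot, y to its left, z up, the work surface at z = 0. Lengths are in m, angles in rad, forces in N, time in s.
With the tool pointing down it reaches from about 0.35 to 0.775 m from the base axis. Payload 7.3 kg.
Tool frame: the origin (TCP) lies at the centre of the arm's flange, where the gripper is bolted on; the fingertips stand 178 mm ahead of it and the grasp point (between the pads) lies 159 mm ahead of it; z points along the fingers, y is the line along which they close (so a half turn about z gives the same grasp; the last joint's range is limited). The gripper opens to 92 mm and grips with 3 to 60 N. Pads are 19 mm wide; open, the fingers measure 130 mm over their backs; the gripper's body (75 mm by 190 mm) begins 47 mm behind the grasp point.
Start: joints at [1.182, 0.342, 1.524, -0, 1.275, -0.146], TCP at [0.126, 0.51, 0.405] pointing down, gripper open.
Joint ranges: [-2.53, 2.53], [-0.77, 2.02], [0.04, 2.7], [-1, 4.14], [0.28, 2.66], [-3.11, 3.11]. Speed limits (rad/s): [2.57, 2.57, 3.14, 3.14, 3.14, 3.14].

## Interface

Orientations are given as [roll, pitch, yaw] about the fixed x, y, z axes, in that order (R = Rz(yaw) Ry(pitch) Rx(roll)).
In Python, from cell import telemetry, vision, ticket gives the robot as it stands.
- The arm moves only by the shell command python3 -m crank 'ROWS' [FORCE]. ROWS is JSON, a list of rows, each a list of 5 numbers: the gripper command: -1 is shut, 1 is fully open, values between are in proportion, then the shift along the tool's x, y, z in mm, then the turn about the tool's z in rad. In form: [[fingers, dx, dy, dz, roll], ...]. A call has 1 to 12 rows; each row is the pose to reach, as a shift and turn from the pose commanded when the call began, along the tool's axes at that moment; what a row does not reach only later rows make up. A row lasts 1/12 s, in which the tool goes at most 41.7 mm and 7.16 degrees, less where a joint would pass 70% of its speed; a pose out of reach is approached as far as the arm can. A call with a gripper value outside its range is refused whole. The fingers move at their own pace and stop on an object; FORCE is the grip in N (left out, the last holds). Time passes only in rows, so rows that repeat a pose let the fingers close. It gives the time, the measured TCP pose, the force, the opening and the grip force at its end, in the units of the state.
- telemetry.observe(): the state, without advancing time (a new reading comes with each control period).
- vision.read_camera(name): name is "scene" or "top"; returns (picture, depth): 384x512x3 uint8, red, green, blue; 384x512 float32, m along the optical axis (not along the pixel's ray), 0 where there is no reading.
- vision.get_calibration(name): a dict with "camera_matrix" (3x3 intrinsics, pixels), "rvec" (rotation vector, rad) and "tvec" (3), from world to camera coordinates, as OpenCV has them. Camera axes: x right, y down, z forward; pixel columns grow to the right and rows downward; lengths in m; the calibration is good to about 2 mm. A picture is of the moment at which its call begins. get_calibration takes no time and is no camera call.
- ticket.hand_in(): hands the job in; it is judged then, once.
The state is a dict: "time": time; "qpos": joint angles; "qvel": joint speeds; "joint_efforts": joint torques, N m; "tool_pos": TCP position; "tool_rot": TCP orientation; "contact_force": force on the tool from outside, world axes, zero at the start; "torque": the same for the moment, N m; "opening": finger opening in m; "grip_force": force on a finger pad.
Only numpy, scipy, OpenCV 4.12 (cv2) and the standard library are available. Lean on these libraries where they do the work, as an engineer would, in place of code of your own. Each camera call takes 0.05 s, during which the arm holds its last target. There are 200 camera calls.

## Working session

There is one attempt and no reset: what is moved stays moved. The work goes in short steps, Python scripts to look and compute and a shell command to move; the robot and the scene stay as the last step left them, time stands still between calls to the robot, and variables do not carry over. Pictures are saved under pics/ and viewed, at most 10 in all, crops included, and the job is handed in when it is done.

```bash
mkdir -p pics
cat > h.py <<'E'
import numpy as np, cv2
from cell import telemetry, vision, ticket
def cal(n):
    c=vision.get_calibration(n); K=np.array(c["camera_matrix"],float); R=cv2.Rodrigues(np.array(c["rvec"],float))[0]; return K,R,np.array(c["tvec"],float).ravel()
def cloud(n,d):
    K,R,t=cal(n); v,u=np.mgrid[:d.shape[0],:d.shape[1]]
    p=np.stack([(u-K[0,2])/K[0,0]*d,(v-K[1,2])/K[1,1]*d,d],-1)
    return (p-t)@R
E
python3 - <<'E'
from h import *
for n in("scene","top"):
    im,d=vision.read_camera(n); np.savez(n+".npz",im=im,d=d)
    cv2.imwrite(f"pics/{n}0.png",im[...,::-1]); K,R,t=cal(n); print(n,-R.T@t)
s=telemetry.observe(); print(s)
E
```

```text
scene [ 1.40134996 -0.21364752  1.15100727]
top [ 0.43105522 -0.02509358  1.59919817]
{'time': 0.1, 'qpos': array([ 1.18200629e+00,  3.42634803e-01,  1.52494207e+00,  1.22643824e-05,
        1.27535908e+00, -1.46006649e-01]), 'qvel': array([ 0.00032944, -0.00141   , -0.00102442, -0.0001501 ,  0.000484  ,
        0.00061302]), 'joint_efforts': array([ 2.17971479e-03, -4.31993115e+01, -2.44697535e+01,  7.20071350e-02,
        5.25620522e-02, -7.40709766e-05]), 'tool_pos': array([0.12614565, 0.50949254, 0.40411657]), 'tool_rot': array([-3.14026535e+00, -2.07038236e-04,  2.89880555e+00]), 'contact_force': array([ 0.43251334, -0.2943107 ,  0.34993864]), 'torque': array([0.01319243, 0.00504045, 0.00073255]), 'grip_force': 0.0, 'opening': 0.0917012801777314}
```

View pics/top0.png

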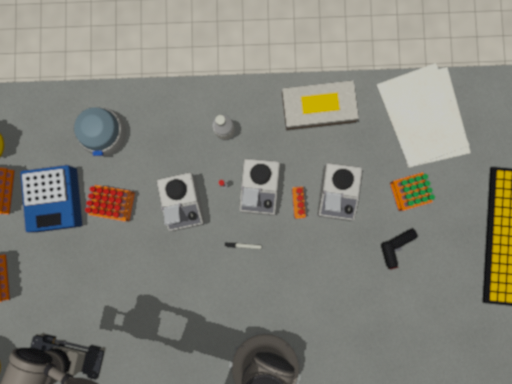

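View pics/scene0.png

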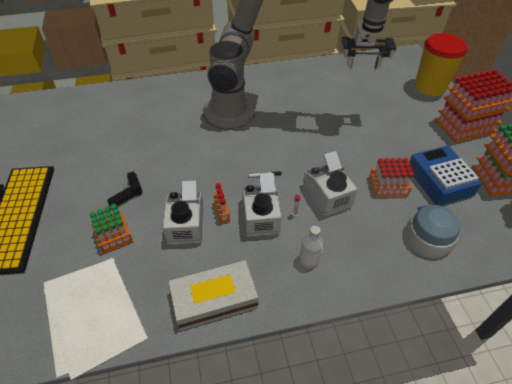

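The top view shows the mixers' pads at about (176,189), (261,174) and (343,180), with the tags at their front left, the tube at (222,183) and the slim rack at (299,201).

```bash
cat >> h.py <<'E'
def ray(n,u,v,z):
    K,R,t=cal(n); c=-R.T@t; r=R.T@np.linalg.inv(K)@[u,v,1]; return c+r*(z-c[2])/r[2]
E
python3 - <<'E'
from h import *
f=np.load("top.npz"); im,d=f["im"],f["d"]; P=cloud("top",d); Z=P[...,2]
dark=(im.max(-1)<60).astype(np.uint8)
for (u,v) in((176,189),(261,174),(343,180)):
    m=np.zeros_like(dark); m[v-16:v+16,u-16:u+16]=dark[v-16:v+16,u-16:u+16]
    cs,_=cv2.findContours(m,cv2.RETR_EXTERNAL,cv2.CHAIN_APPROX_NONE); 
    c=min(cs,key=lambda c:np.hypot(*(np.array(cv2.minEnclosingCircle(c)[0])-(u,v))))
    (cu,cv_),r=cv2.minEnclosingCircle(c); M=cv2.moments(m,True)
    uu,vv=M["m10"]/M["m00"],M["m01"]/M["m00"]; p=ray("top",uu,vv,.143)
    print("pad",uu,vv,"r",r,p,"depth z",Z[int(vv),int(uu)])
    w=np.zeros_like(dark); s=np.s_[v-25:v+55,u-35:u+45]
    w[s]=((Z[s]>.085)&(Z[s]<.112))
    q=P[w>0]; q=q[np.hypot(*(q[:,:2]-p[:2]).T)<.15]
    rc=cv2.minAreaRect((q[:,:2]*1000).astype(np.float32)); print(" case top rect",rc,len(q))
    # bbox of the whole body >20mm
    b=(Z[s]>.03)&(Z[s]<.2); q=P[s][b]; q=q[np.abs(q[:,:2]-p[:2]).max(1)<.13]
    # tag points: highest forward of the pad
    a=(Z[s]>.118)&(np.hypot(*(P[s][...,:2]-p[:2]).transpose(2,0,1))>.034); t=P[s][a]
    t=t[np.hypot(*(t[:,:2]-p[:2]).T)<.15]
    print(" tag",len(t),t.mean(0).round(3),t.min(0).round(3),t.max(0).round(3),cv2.minAreaRect((t[:,:2]*1000).astype(np.float32)))
E
python3 -c "
import cv2;i=cv2.imread('pics/top0.png')[145:240,150:370];cv2.imwrite('pics/crop.png',cv2.resize(i,None,fx=3.6,fy=3.6,interpolation=2))"
```

```text
pad 175.96853146853147 189.14685314685315 r 9.640631675720215 [0.56926556 0.25215586 0.143     ] depth z 0.14405031027579546
 case top rect ((548.7977294921875, 213.08151245117188), (155.97103881835938, 197.262451171875), 10.52729320526123) 1110
 tag 292 [0.499 0.271 0.138] [0.465 0.244 0.118] [0.6   0.303 0.161] ((530.7687377929688, 278.3583679199219), (129.62606811523438, 56.44803237915039), 14.075580596923828)
pad 260.21505376344084 173.72043010752688 r 9.441367149353027 [ 0.60871716 -0.00393615  0.143     ] depth z 0.1428052548414644
 case top rect ((576.9059448242188, -37.369140625), (193.11196899414062, 156.1511993408203), 83.0289535522461) 1144
 tag 287 [0.542 0.031 0.136] [0.511 0.001 0.118] [0.639 0.056 0.154] ((575.662353515625, 28.660261154174805), (55.2486457824707, 127.87781524658203), 88.79198455810547)
pad 342.66101694915255 178.83389830508474 r 9.700174331665039 [ 0.58596504 -0.25105862  0.143     ] depth z 0.1369396118614371
 case top rect ((559.3172607421875, -249.2144775390625), (112.8574447631836, 155.28468322753906), 80.19255828857422) 1107
 tag 293 [ 0.521 -0.218  0.137] [ 0.489 -0.281  0.118] [ 0.616 -0.192  0.156] ((556.7107543945312, -229.47393798828125), (60.32106018066406, 139.00135803222656), 67.85558319091797)
```

View pics/crop.png

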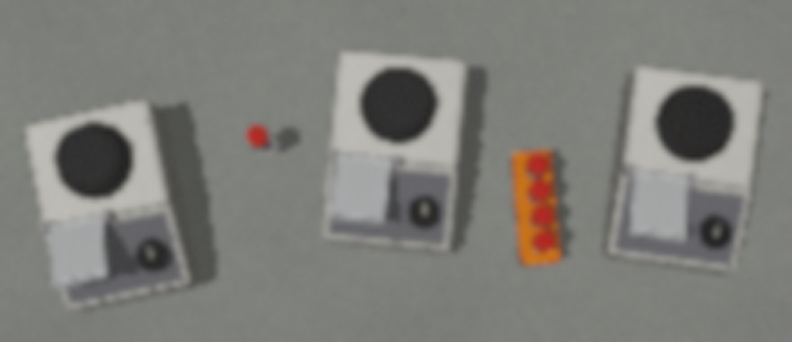

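The crop confirms the layout: left mixer turned about +0.2 rad, middle about -0.08, right about -0.1, with each tag at its mixer's front left. The pad positions match the given sizes and heights, so I'm moving above the left pad with the fingers shut.

```bash
cat >> h.py <<'E'
from scipy.spatial.transform import Rotation as Ro
def to(x,y,z=None):
    s=telemetry.observe(); R=Ro.from_euler("xyz",s["tool_rot"]).as_matrix(); p=s["tool_pos"]
    g=np.array([x,y,p[2] if z is None else z]); print("t",s["time"],"shift mm",(R.T@(g-p)*1000).round(1),"yaw",s["tool_rot"][2].round(3),"F",s["contact_force"].round(2),"pos",p.round(4))
E
python3 -m crank '[[-1,-492,-143,0,0],[-1,-492,-143,0,0],[-1,-492,-143,0,0],[-1,-492,-143,0,0],[-1,-492,-143,0,0],[-1,-492,-143,0,0],[-1,-492,-143,0,0],[-1,-492,-143,0,0],[-1,-492,-143,0,0],[-1,-492,-143,0,0],[-1,-492,-143,0,0],[-1,-492,-143,0,0]]'
python3 -c "
from h import *
to(.569,.252,.335)"
```

```text
time: 1.1
tool_pos: [0.5602, 0.2573, 0.4043]
tool_rot: [-3.141, -0.001, 2.899]
contact_force: [1.3, 1.0, 0.2]
opening: 0.0164
grip_force: 0.0
t 1.1 shift mm [-9.9 -3.  69.3] yaw 2.899 F [1.26 0.97 0.17] pos [0.5602 0.2573 0.4043]
```

```bash
python3 -m crank '[[-1,-10,-3,35,0],[-1,-10,-3,69,0],[-1,-10,-3,69,0],[-1,-10,-3,69,0],[-1,-10,-3,69,0],[-1,-10,-3,69,0]]'
python3 -c "
from h import *
to(.569,.252,.321)"
```

```text
time: 1.6
tool_pos: [0.5677, 0.2542, 0.3384]
tool_rot: [3.139, 0.003, 2.9]
contact_force: [1.0, 0.5, -1.2]
opening: 0.0003
grip_force: 0.0
t 1.6 shift mm [-1.7 -1.8 17.4] yaw 2.9 F [ 1.01  0.51 -1.24] pos [0.5677 0.2542 0.3384]
```

```bash
python3 -m crank '[[-1,0,0,5,0],[-1,0,0,10,0],[-1,0,0,10,0],[-1,0,0,10,0],[-1,0,0,10,0]]'
python3 -m crank '[[-1,0,0,4,0],[-1,0,0,8,0],[-1,0,0,8,0],[-1,0,0,8,0],[-1,0,0,8,0],[-1,0,0,8,0]]'
python3 -m crank '[[-1,0,0,1,0],[-1,0,0,2,0],[-1,0,0,2,0],[-1,0,0,2,0],[-1,0,0,2,0],[-1,0,0,2,0]]'
```

```text
time: 2.02
tool_pos: [0.5676, 0.2535, 0.3259]
tool_rot: [3.141, 0.0, 2.899]
contact_force: [-0.7, 0.7, -0.4]
opening: 0.0008
grip_force: 0.0
time: 2.52
tool_pos: [0.5679, 0.2535, 0.3185]
tool_rot: [3.141, 0.001, 2.899]
contact_force: [-0.5, -0.0, 4.4]
opening: 0.0004
grip_force: 2.6
time: 3.02
tool_pos: [0.5679, 0.2535, 0.3168]
tool_rot: [3.141, 0.002, 2.899]
contact_force: [-1.3, 0.1, 6.9]
opening: 0.0003
grip_force: 3.4
```

```bash
python3 -m crank '[[-1,0,0,2,0],[-1,0,0,2,0],[-1,0,0,2,0],[-1,0,0,2,0]]'
python3 -m crank '[[-1,0,0,-30,0],[-1,0,0,-60,0],[-1,0,0,-60,0],[-1,0,0,-60,0],[-1,0,0,-60,0]]'
python3 -c "
from h import *
to(.609,-.004,.375)"
```

```text
time: 3.35
tool_pos: [0.5678, 0.2535, 0.3151]
tool_rot: [3.14, 0.002, 2.899]
contact_force: [-1.5, 0.2, 8.0]
opening: 0.0006
grip_force: 4.3
time: 3.77
tool_pos: [0.5675, 0.2533, 0.373]
tool_rot: [-3.141, -0.001, 2.899]
contact_force: [-0.7, -0.5, 0.3]
opening: 0.0005
grip_force: 0.0
t 3.7667 shift mm [-102.2 -239.8   -2. ] yaw 2.899 F [-0.69 -0.54  0.35] pos [0.5675 0.2533 0.373 ]
```

```bash
python3 -m crank '[[-1,-102,-240,0,0],[-1,-102,-240,0,0],[-1,-102,-240,0,0],[-1,-102,-240,0,0],[-1,-102,-240,0,0],[-1,-102,-240,0,0],[-1,-102,-240,0,0],[-1,-102,-240,0,0],[-1,-102,-240,0,0],[-1,-102,-240,0,0]]'
python3 -m crank '[[-1,0,0,25,0],[-1,0,0,47,0],[-1,0,0,47,0],[-1,0,0,47,0],[-1,0,0,47,0]]'
python3 -c "
from h import *
to(.609,-.004,.317)"
```

```text
time: 4.6
tool_pos: [0.6088, -0.003, 0.3728]
tool_rot: [3.141, -0.002, 2.9]
contact_force: [-0.4, -0.4, 0.2]
opening: 0.0005
grip_force: 0.0
time: 5.02
tool_pos: [0.6093, -0.003, 0.3278]
tool_rot: [3.141, 0.001, 2.9]
contact_force: [0.8, 0.1, 0.3]
opening: 0.0004
grip_force: 0.0
t 5.0167 shift mm [ 0.  -1.1 10.8] yaw 2.9 F [0.77 0.06 0.3 ] pos [ 0.6093 -0.003   0.3278]
```

```bash
python3 -m crank '[[-1,0,0,4,0],[-1,0,0,8,0],[-1,0,0,10,0],[-1,0,0,10,0],[-1,0,0,10,0],[-1,0,0,10,0]]'
python3 -m crank '[[-1,0,0,2,0],[-1,0,0,2,0],[-1,0,0,2,0],[-1,0,0,2,0]]'
python3 -m crank '[[-1,0,0,-30,0],[-1,0,0,-60,0],[-1,0,0,-60,0],[-1,0,0,-60,0],[-1,0,0,-60,0]]'
python3 -c "
from h import *
to(.586,-.251,.375)"
```

```text
time: 5.52
tool_pos: [0.6091, -0.004, 0.3171]
tool_rot: [3.141, 0.001, 2.899]
contact_force: [0.1, 1.0, 1.5]
opening: 0.0005
grip_force: 0.8
time: 5.85
tool_pos: [0.6091, -0.0041, 0.3149]
tool_rot: [3.141, 0.0, 2.899]
contact_force: [0.9, 1.2, 2.1]
opening: 0.0005
grip_force: 1.1
time: 6.27
tool_pos: [0.6087, -0.0041, 0.374]
tool_rot: [-3.141, -0.001, 2.899]
contact_force: [-0.0, 0.0, 0.4]
opening: 0.0003
grip_force: 0.0
t 6.2667 shift mm [ -37.4 -245.1   -1. ] yaw 2.899 F [-0.03  0.05  0.41] pos [ 0.6087 -0.0041  0.374 ]
```

The middle pad is soft: about 1.5 N at 4 mm. I still need to press the right one.

```bash
python3 -m crank '[[-1,-37,-245,0,0],[-1,-37,-245,0,0],[-1,-37,-245,0,0],[-1,-37,-245,0,0],[-1,-37,-245,0,0],[-1,-37,-245,0,0],[-1,-37,-245,0,0],[-1,-37,-245,0,0],[-1,-37,-245,0,0],[-1,-37,-245,0,0]]'
python3 -m crank '[[-1,0,0,25,0],[-1,0,0,47,0],[-1,0,0,47,0],[-1,0,0,47,0],[-1,0,0,47,0]]'
python3 -m crank '[[-1,0,0,4,0],[-1,0,0,8,0],[-1,0,0,10,0],[-1,0,0,10,0],[-1,0,0,10,0],[-1,0,0,10,0]]'
python3 -m crank '[[-1,0,0,2,0],[-1,0,0,2,0],[-1,0,0,2,0],[-1,0,0,2,0]]'
python3 -m crank '[[-1,0,0,-30,0],[-1,0,0,-60,0],[-1,0,0,-60,0],[-1,0,0,-60,0],[-1,0,0,-60,0]]'
python3 - <<'E'
from h import *
im,d=vision.read_camera("top"); cv2.imwrite("pics/top1.png",im[...,::-1])
cv2.imwrite("pics/crop1.png",cv2.resize(im[145:240,150:370,::-1],None,fx=3.6,fy=3.6,interpolation=2))
P=cloud("top",d)
f=np.load("top.npz"); dif=np.abs(im.astype(int)-f["im"]).max(-1)[150:225,235:285]; print("changed px at middle mixer",(dif>40).sum())
s=np.s_[150:225,235:285]; q=P[s][(P[s][...,2]>.09)&(P[s][...,2]<.111)]; rc=cv2.minAreaRect((q[:,:2]*1000).astype(np.float32)); print(rc)
# white back edge of case: cast to z=.105, corners (picked in the crop)
pts=[ray("top",150+u/3.6,145+v/3.6,.105) for u,v in((340,52),(466,62))]; e=pts[0]-pts[1]; print(pts,np.hypot(*e[:2]),"yaw",np.arctan2(-e[0],e[1]))
E
```

```text
time: 7.1
tool_pos: [0.5861, -0.2495, 0.3739]
tool_rot: [3.141, -0.002, 2.9]
contact_force: [0.3, 0.0, -0.2]
opening: 0.0004
grip_force: 0.0
time: 7.52
tool_pos: [0.5866, -0.25, 0.3289]
tool_rot: [-3.141, 0.001, 2.9]
contact_force: [-0.1, 1.0, 0.3]
opening: 0.0004
grip_force: 0.0
time: 8.02
tool_pos: [0.5864, -0.2508, 0.3185]
tool_rot: [-3.142, 0.002, 2.899]
contact_force: [3.4, 0.4, 4.2]
opening: 0.0005
grip_force: 2.0
time: 8.35
tool_pos: [0.5864, -0.2508, 0.3164]
tool_rot: [-3.142, 0.002, 2.899]
contact_force: [2.4, 0.7, 6.1]
opening: 0.0007
grip_force: 2.9
time: 8.77
tool_pos: [0.5855, -0.2508, 0.3745]
tool_rot: [3.141, -0.002, 2.899]
contact_force: [0.3, -0.4, 0.4]
opening: 0.0006
grip_force: 0.0
changed px at middle mixer 0
((586.3452758789062, 1.9486770629882812), (112.00263214111328, 147.43389892578125), 82.89892578125)
[array([0.6594516 , 0.04442001, 0.105     ]), array([ 0.64747413, -0.06396574,  0.105     ])] 0.1090455441044171 yaw -0.1100612570860603
```

View pics/crop1.png

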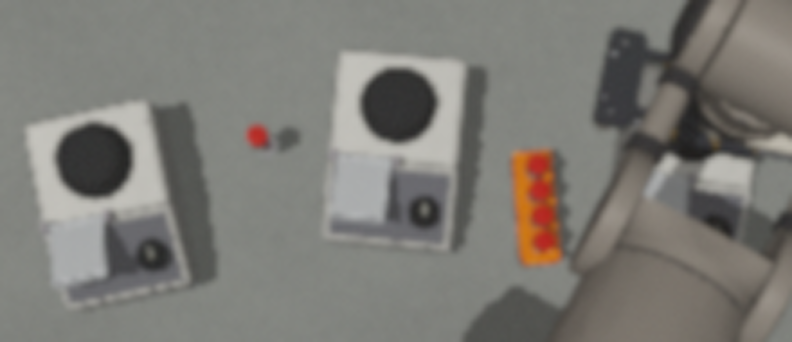

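The view shows nothing has moved, and both pads other than the middle one are sound. Next I'm going over the middle mixer's tag.

```bash
python3 -c "
from h import *
to(.5335,.029,.345)"
```

```text
t 8.8167 shift mm [117.7 259.   29.6] yaw 2.899 F [ 0.06 -0.13 -0.34] pos [ 0.5856 -0.2507  0.374 ]
```

```bash
python3 -m crank '[[-1,118,259,0,-0.12],[-1,118,259,0,-0.12],[-1,118,259,0,-0.12],[-1,118,259,0,-0.12],[-1,118,259,0,-0.12],[-1,118,259,0,-0.12],[-1,118,259,0,-0.12],[-1,118,259,0,-0.12],[-1,118,259,0,-0.12],[-1,118,259,0,-0.12],[-1,118,259,30,-0.12],[-1,118,259,30,-0.12]]'
python3 -c "
from h import *
to(.5335,.029,.290)"
```

```text
time: 9.82
tool_pos: [0.5329, 0.0276, 0.3414]
tool_rot: [-3.141, -0.008, 3.017]
contact_force: [-0.9, -0.5, -0.9]
opening: 0.0001
grip_force: 0.0
t 9.8167 shift mm [-0.9  1.5 51.4] yaw 3.017 F [-0.9  -0.5  -0.93] pos [0.5329 0.0276 0.3414]
```

```bash
python3 -m crank '[[-1,0,1,8,0],[-1,0,1,14,0],[-1,0,1,20,0],[-1,0,1,26,0],[-1,0,1,32,0],[-1,0,1,38,0],[-1,0,1,44,0],[-1,0,1,44,0],[-1,0,1,44,0]]'
python3 -m crank '[[-1,0,0,4,0],[-1,0,0,8,0],[-1,0,0,8,0],[-1,0,0,8,0],[-1,0,0,8,0]]'
```

```text
time: 10.57
tool_pos: [0.5338, 0.03, 0.3014]
tool_rot: [3.142, -0.001, 3.019]
contact_force: [0.3, 0.9, 0.9]
opening: 0.0005
grip_force: 0.0
time: 10.98
tool_pos: [0.5339, 0.03, 0.2937]
tool_rot: [3.142, -0.0, 3.019]
contact_force: [0.3, -0.3, -0.0]
opening: 0.0005
grip_force: 0.0
```

```bash
python3 -m crank '[[-1,0,0,2,0],[-1,0,0,4,0],[-1,0,0,4,0],[-1,0,0,4,0],[-1,0,0,4,0]]'
python3 -m crank '[[-1,0,0,2,0],[-1,0,0,2,0],[-1,0,0,2,0],[-1,0,0,2,0]]'
```

```text
time: 11.4
tool_pos: [0.5338, 0.03, 0.2897]
tool_rot: [3.142, -0.0, 3.019]
contact_force: [-0.3, -0.3, 0.5]
opening: 0.0005
grip_force: 0.1
time: 11.73
tool_pos: [0.534, 0.03, 0.2879]
tool_rot: [3.141, 0.001, 3.019]
contact_force: [0.1, 0.2, 2.5]
opening: 0.0006
grip_force: 1.2
```

```bash
python3 -m crank '[[-1,0,0,2,0],[-1,0,0,2,0],[-1,0,0,2,0],[-1,0,0,2,0]]'
python3 -m crank '[[-1,0,0,2,0],[-1,0,0,2,0],[-1,0,0,2,0],[-1,0,0,2,0]]'
```

```text
time: 12.07
tool_pos: [0.5341, 0.03, 0.2872]
tool_rot: [3.141, 0.002, 3.019]
contact_force: [-2.2, 0.0, 13.1]
opening: 0.0003
grip_force: 6.2
time: 12.4
tool_pos: [0.534, 0.03, 0.2866]
tool_rot: [3.142, 0.004, 3.019]
contact_force: [-6.2, 0.6, 23.6]
opening: 0.0005
grip_force: 11.9
```

The force climbs steeply to 23.6 N here, so the tag is at its stop. I'm lifting clear and checking.

```bash
python3 -m crank '[[-1,0,0,-30,0],[-1,0,0,-70,0],[-1,0,0,-110,0],[-1,0,0,-130,0],[-1,0,0,-130,0]]'
python3 -m crank '[[-1,100,0,0,0],[-1,180,0,0,0],[-1,180,180,0,0],[-1,180,260,0,0],[-1,180,260,0,0],[-1,180,260,0,0],[-1,180,260,0,0],[-1,180,260,0,0],[-1,180,260,0,0],[-1,180,260,0,0],[-1,180,260,0,0],[-1,180,260,0,0]]'
python3 - <<'E'
from h import *
im,d=vision.read_camera("top"); 
i2,_=vision.read_camera("scene")
a=cv2.resize(im[145:240,150:370,::-1],None,fx=3,fy=3,interpolation=2); b=cv2.resize(i2[140:250,150:370,::-1],None,fx=3,fy=3,interpolation=2)
cv2.imwrite("pics/end.png",cv2.resize(np.vstack([a,b]),None,fx=.97,fy=.97))
P=cloud("top",d); P0=cloud("top",np.load("top.npz")["d"])
for X in(P0,P):
  s=X.reshape(-1,3)
  for x,y in((.5335,.029),(.5125,.0275)):
    k=np.hypot(s[:,0]-x,s[:,1]-y)<.008; print(x,y,s[k,2].round(3))
print(telemetry.observe()["tool_pos"])
E
```

```text
time: 12.82
tool_pos: [0.5343, 0.03, 0.4187]
tool_rot: [3.141, 0.009, 3.019]
contact_force: [-0.1, -0.7, 0.5]
opening: 0.0005
grip_force: 0.0
time: 13.82
tool_pos: [0.3869, 0.3096, 0.4127]
tool_rot: [-3.14, -0.002, 3.019]
contact_force: [0.5, 0.4, 0.2]
opening: 0.0007
grip_force: 0.0
0.5335 0.029 [0.137 0.135 0.138 0.141 0.14  0.133 0.138 0.14  0.141 0.148 0.136 0.139
 0.138 0.144 0.149 0.143 0.146 0.139 0.141 0.141 0.145]
0.5125 0.0275 [0.15  0.147 0.151 0.144 0.151 0.147 0.142 0.147 0.152 0.081 0.084 0.079
 0.146 0.147 0.085 0.075 0.08  0.084 0.077 0.074 0.076 0.081 0.083 0.081
 0.08  0.074]
0.5335 0.029 [0.112 0.107 0.106 0.109 0.104 0.107 0.106 0.106 0.106 0.108 0.107 0.104
 0.102 0.105 0.102 0.1   0.105 0.096 0.105 0.101 0.107]
0.5125 0.0275 [0.101 0.099 0.1   0.093 0.101 0.101 0.095 0.095 0.091 0.101 0.08  0.1
 0.095 0.1   0.101 0.078 0.083 0.074 0.086 0.083 0.079 0.079]
[0.38735928 0.30900428 0.41325401]
```

View pics/end.png

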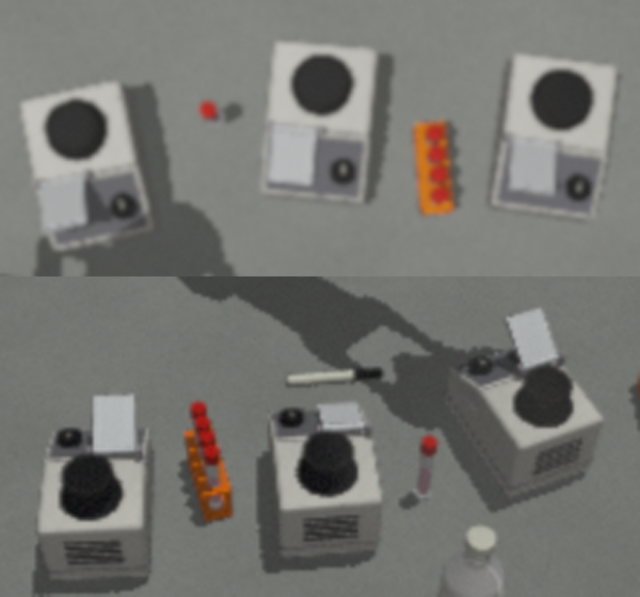

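The middle tag lies flat at (340,415): its face is at about 0.106 m against an expected 0.107 m. The other two tags are still up, and nothing else has been disturbed.

```bash
python3 -c "
from cell import ticket
print(ticket.hand_in())"
```

```text
the job is handed in; nothing more can be done
None
```

I pressed the pads left, middle, right; the middle was softest (about 1.5 N at 4 mm, versus roughly 6–7 N for the others), so I folded its tag fully down, left the other two up, moved clear and handed the job in at about 14 s; hand-in gave no verdict.

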